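# Show a posted mirror to the inspection camera

## Robot

A 6-joint arm with a two-finger parallel gripper is mounted at the origin on the work surface. World frame = base frame: x ahead of the robot, y to its left, z up, the work surface at z = 0. Lengths are in m, angles in rad, forces in N, time in s.
With the tool pointing down it reaches from about 0.375 to 0.9 m from the base axis. Payload 3.1 kg.
Tool frame: the origin (TCP) lies at the very end of the fingers, on their centre line; the grasp point (between the pads) lies 19 mm behind it; z points along the fingers, y is the line along which they close (so a half turn about z gives the same grasp; the last joint's range is limited). The gripper opens to 85 mm and grips with 20 to 120 N. Pads are 22 mm wide; open, the fingers measure 114 mm over their backs; the gripper's body (76 mm by 85 mm) begins 54 mm behind the grasp point. The pads swing forward as they close: fully open they stand 13 mm farther back than shut.
Start: joints at [1.042, 0.527, 1.433, -0, 1.181, -0.178], TCP at [0.214, 0.587, 0.231] pointing down, gripper open.
Joint ranges: [-3.08, 3.08], [-0.75, 2.2], [0.22, 2.44], [-1.43, 4.57], [0, 2.65], [-2.85, 2.85]. Speed limits (rad/s): [2.79, 2.79, 3.14, 3.14, 3.14, 3.14].

## Interface

Orientations are given as a unit quaternion [x, y, z, w].
In Python, from station import sense, snapshot, camera_params, sign_off gives the robot as it stands.
- The arm moves only by the shell command python3 -m handwheel 'ROWS' [OPENING] [FORCE]. ROWS is JSON, a list that holds one entry, the list of rows, each a list of 4 numbers: the shift along the tool's x, y, z in units of 25 mm (1.0 is 25 mm), then the turn about the tool's z in units of 6 degrees (1.0 is 6 degrees). A call has 1 to 20 rows; each row shifts and turns the commanded pose from where the row before left it, along the tool's axes as they then stand; what a row does not reach is not made up. A row lasts 1/8 s, in which the tool goes at most 62.5 mm and 10.7 degrees, less where a joint would pass 70% of its speed; a pose out of reach is approached as far as the arm can. A call is refused whole if a number of a shift passes 1 or a number of a turn 1, either way. A call with a gripper value outside its range is refused whole. OPENING is the finger opening in mm, from 0 to 85.4, set as the call begins (- or left out, the last holds). The fingers move at their own pace and stop on an object; FORCE is the grip in N (left out, the last holds). Time passes only in rows, so rows that do not move let the fingers close. It gives the time, the measured TCP pose, the force, the opening and the grip force at its end, in the units of the state.
- sense(): the state, without advancing time (a new reading comes with each control period).
- snapshot(name): name is "side" or "top"; returns (picture, depth): 420x560x3 uint8, red, green, blue; 420x560 float32, m along the optical axis (not along the pixel's ray), 0 where there is no reading.
- camera_params(name): a dict with "mtx" (3x3 intrinsics, pixels), "extrinsics" (4x4, takes a point from camera to world coordinates). Camera axes: x right, y up, looking along -z (the intrinsics and any distortion apply to the point x, -y, -z); pixel columns grow to the right and rows downward; lengths in m; the calibration is good to about 2 mm. A picture is of the moment at which its call begins. camera_params takes no time and is no camera call.
- sign_off(): hands the job in; it is judged then, once.
The state is a dict: "t": time; "q": joint angles; "qd": joint speeds; "tau": joint torques, N m; "tcp_pos": TCP position; "tool_rot": TCP orientation; "force": force on the tool from outside, world axes, zero at the start; "ft_torque": the same for the moment, N m; "finger_gap": opening from 0.0 (shut) to 1.0 (fully open); "gripper_force": force on a finger pad.
Only numpy, scipy, OpenCV 4.12 (cv2) and the standard library are available. Lean on these libraries where they do the work, as an engineer would, in place of code of your own. Each camera call takes 0.05 s, during which the arm holds its last target. There are 200 camera calls.

## Task

Draw the posted mirror (the square plate with the round mirror) straight up out of its post holder and hold it in front of the inspection camera, which is tilted downwards: mirrored face square to the lens and looking into it, its middle on the lens axis, 100 mm from the front of the lens, post still pointing down so that the picture is upright. Keep your fingers off the mirror's glass, do not bump the camera, and leave the other optics and everything else on the table where they are. Finish while holding it there, still and clear of everything: do not put it down or let go.

Things in the scene. Friction and masses are not known exactly. Their poses are not given: they have to be found in the camera images.
- mirror_mount: Posted mirror, the part to show: dark grey square plate, 14 mm thick (x), 60 mm wide (y) and high, upright on a steel post of 12.7 mm diameter, 50 mm long; 140 to 255 g. Origin: centre of the post's foot; z up the post; x the way the mirrored face looks. Plate's middle 80 mm above the origin, lower edge 50, upper 110. Loose in its holder: locking screw slack, 1 mm play all round.
- mirror_face (a point): Centre of the mirrored face: round mirror of 50.8 mm diameter in the middle of the plate, standing 1.6 mm proud of it on one side only (the back is the plain plate). Lies at x = 8.6 mm, y = 0, z = 80 mm in the frame of mirror_mount; same axes.
- mirror_glass: The round mirror itself, fixed in the plate; not to be touched. Origin: middle of the plate, same axes as mirror_mount.
- mirror_holder: Fixed post holder of the mirror: dark tube of 25.4 mm diameter on a 30 x 75 mm base. Origin: centre of its underside on the table, z up the bore. Rim 54.5 mm above the table; bore 37 mm deep, so the post's foot stands 17.5 mm above the table. A 13 mm thumbscrew sticks out 27 mm from the axis to its -x side, 42 mm up.
- lens_holder: Fixed post holder of the same make, carrying lens_mount; origin as above.
- iris_holder: Fixed post holder of the same make, carrying iris; origin as above. The three holders stand about 150 mm apart in a row along y, in any order.
- lens_mount: Bystander: lens in a round ring of 60 mm diameter on a like post; top 125 mm above the table. Origin: post foot.
- iris: Bystander: iris diaphragm, a disc of 60 mm diameter with a small hole, on a like post; top 130 mm above the table. Origin: post foot.
- camera_lens (a point): Middle of the lens front of the inspection camera, a black tube 64 mm over its ring light, 220 mm long, pivoted on a steel column. It looks along this frame's -x, 9 to 29 degrees down from level; y is level, z is up in its picture. When the mirror is held as wanted, mirror_mount's axes are parallel to these in the same sense and mirror_face is at x = -100 mm, y = 0, z = 0 in this frame.
- camera_stand: The camera's fixed stand: 150 x 130 mm base, 25 mm column of 360 mm height, 62 mm to the +y side of the tube. x points away from the side to which the camera looks. Tube's pivot: 120 mm along x from the origin and 290 mm above the table; the lens front is 120 mm from the pivot. Origin: on the table, about below the lens.
- polishing_disc: Bystander: white ceramic disc, 104 mm diameter, 6 mm thick, lying on the table. Origin: centre of its underside.
- hex_driver: Bystander: screwdriver-like hex driver, 170 mm long, lying on the table.
- optic_case: Bystander: clear optic case 58 x 58 x 24 mm on the table. Origin: centre of its underside.
- clamp_fork: Bystander: dark clamping fork 75 x 38 x 14 mm lying on the table.
Things that resemble listed ones, but are neither listed nor needed, are in the scene too. What is shaped like the mirror_mount but red or yellow is not meant. What is shaped like the lens_holder but blue is not meant.

How it is judged:
On the way:
1. the mirror's post is drawn clear of its holder, in the fingers (z of mirror_mount in the frame of mirror_holder above 0.06 m and contact force between mirror_mount and the fingers above 0.5 N), for 0.2 s.
At the end, for the whole second after the job is handed in: Fingers hold the mirror still (<20 mm/s), touching nothing else, post foot >60 mm up; centre of its face 85-115 mm before the lens, within 10 mm of the lens axis sideways and up/down in the picture; face looks into the lens, square within 0.17 rad; post down in the picture within 0.17 rad (x of mirror_face in the frame of camera_lens between -0.115 and -0.085 m and y of mirror_face in the frame of camera_lens between -0.01 and 0.01 m and z of mirror_face in the frame of camera_lens between -0.01 and 0.01 m and angle between the x axis of mirror_mount and the x axis of camera_lens, either way round below 0.17 rad and angle between the z axis of mirror_mount and the z axis of camera_lens, either way round below 0.17 rad and angle between mirror_mount's own z axis and vertical below 1 rad and x of camera_lens in the frame of mirror_mount above 0.05 m and height (world z) of mirror_mount above 0.06 m and contact force between mirror_mount and the fingers above 0.5 N and linear speed of mirror_mount below 0.02 m/s and angular speed of mirror_mount below 0.15 rad/s and contact force between mirror_mount and mirror_holder below 0.3 N and contact force between mirror_mount and lens_holder below 0.3 N and contact force between mirror_mount and iris_holder below 0.3 N and contact force between mirror_mount and camera_stand below 0.3 N and contact force between mirror_mount and lens_mount below 0.3 N and contact force between mirror_mount and iris below 0.3 N); the arm keeps its last pose, push and grip.
It fails at once if the fingers press on the mirror's glass (contact force between mirror_glass and the fingers above 0.5 N).
It fails at once if the inspection camera or its stand is bumped (contact force between camera_stand and anything else above 1 N).
It fails at once if the other posted optics are shifted by more than 10 mm (distance of any of lens_mount, iris from where it was at the start of the episode above 0.01 m).
It fails at once if the disc, driver, case or fork is shifted by more than 10 mm (distance of any of polishing_disc, hex_driver, optic_case, clamp_fork from where it was at the start of the episode above 0.01 m).
It also fails if it takes over 35 s, if anything falls off the work surface, if the arm or the gripper's body presses on something with over 40 N, if the wrist force passes 120 N, or if a joint passes its speed limit or range.

## Working session

There is one attempt and no reset: what is moved stays moved. The work goes in short steps, Python scripts to look and compute and a shell command to move; the robot and the scene stay as the last step left them, time stands still between calls to the robot, and variables do not carry over. Pictures are saved under pics/ and viewed, at most 10 in all, crops included, and the job is handed in when it is done.

```bash
ls; mkdir -p pics; python3 - <<'E'
from station import *
import cv2,numpy as np
for n in("side","top"):
    p,d=snapshot(n); cv2.imwrite(f"pics/{n}0.png",cv2.cvtColor(p,cv2.COLOR_RGB2BGR)); np.save(f"{n}0.npy",d)
    c=camera_params(n); print(n,np.round(c["mtx"],2).tolist(),np.round(c["extrinsics"],4).tolist(),[k for k in c],(d>0).mean())
print(sense())
E
```

```text
pics
side [[404.43, 0.0, 281.68], [0.0, 404.43, 212.2], [0.0, 0.0, 1.0]] [[-0.9445, 0.1922, -0.2664, 0.3043], [-0.3283, -0.526, 0.7845, 0.667], [0.0107, 0.8285, 0.5599, 0.6716], [0.0, 0.0, 0.0, 1.0]] ['mtx', 'extrinsics'] 0.9959778911564626
top [[486.97, 0.0, 276.83], [0.0, 486.97, 222.87], [0.0, 0.0, 1.0]] [[0.02, 0.9981, -0.0581, 0.4509], [-0.9997, 0.0191, -0.016, -0.0134], [-0.0148, 0.0584, 0.9982, 1.2459], [0.0, 0.0, 0.0, 1.0]] ['mtx', 'extrinsics'] 0.9959396258503401
{'t': 0.1, 'q': array([ 1.04255399e+00,  5.28383731e-01,  1.43374362e+00,  1.59377354e-05,
        1.18139605e+00, -1.78498506e-01]), 'qd': array([-0.00037404, -0.00150847, -0.00081913, -0.00057953,  0.00183322,
        0.00211141]), 'tau': array([-9.01700532e-04, -4.43305349e+01, -1.78584892e+01, -2.88128822e-04,
        3.88578788e-03,  4.01776489e-06]), 'tcp_pos': array([0.21380812, 0.58662663, 0.23043472]), 'tool_rot': array([ 1.73984913e-01,  9.84747845e-01, -9.03172376e-04, -3.40992295e-04]), 'force': array([ 0.13712711, -0.14428533,  0.26578825]), 'ft_torque': array([-0.01048838,  0.00229347, -0.01986226]), 'gripper_force': 0.0, 'finger_gap': 1.0045915453441143}
```

View pics/side0.png

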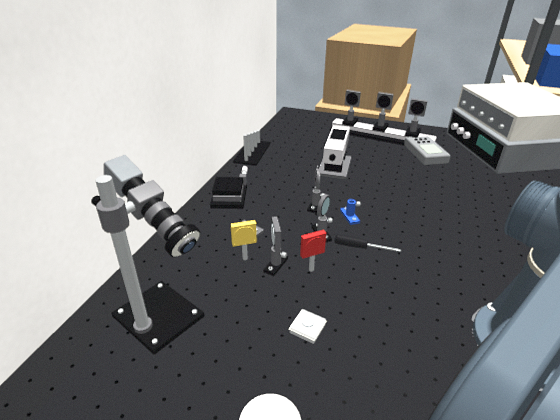

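View pics/top0.png

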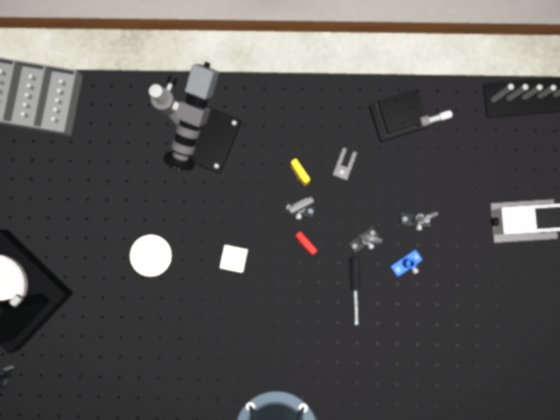

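The side view shows three mirror-like plates: yellow (244,235), red (313,245) and grey (276,240). The top view has them at (300,172), (306,243) and (300,206). The round optics are the lens at side (323,208) and the iris at (317,185), and the holders include a blue one at (350,210). By the description I choose the grey plate, and I'll check it in a close crop.

```bash
cat > h.py <<'E'
import numpy as np,cv2
from station import *
def cloud(n,d):
    c=camera_params(n);K=c["mtx"];E=c["extrinsics"]
    v,u=np.mgrid[:d.shape[0],:d.shape[1]]
    P=np.stack([(u-K[0,2])/K[0,0]*d,-(v-K[1,2])/K[1,1]*d,-d],-1)
    return P@E[:3,:3].T+E[:3,3]
def proj(n,p):
    c=camera_params(n);K=c["mtx"];E=c["extrinsics"]
    q=(np.atleast_2d(p)-E[:3,3])@E[:3,:3]
    return np.c_[K[0,2]-K[0,0]*q[:,0]/q[:,2],K[1,2]+K[1,1]*q[:,1]/q[:,2]]
E
python3 - <<'E'
from h import *
a=cv2.imread("pics/side0.png")[170:290,210:350];b=cv2.imread("pics/top0.png")[150:260,260:400]
a=cv2.resize(a,None,fx=4,fy=4,interpolation=2)[:480,:]
b=cv2.resize(b,(240*1,189),interpolation=2)
o=np.zeros((480,800,3),np.uint8);o[:,:560]=a;o[:189,560:]=b
b2=cv2.resize(cv2.imread("pics/top0.png")[190:225,280:320],(240,210),interpolation=2);o[200:410,560:]=b2
cv2.imwrite("pics/crop.png",o)
for n in("side","top"):
    P=cloud(n,np.load(n+"0.npy"))
    im=cv2.imread(f"pics/{n}0.png")
    print(n)
    # top: plate tops around the grey one
    r=(slice(195,300),slice(255,300)) if n=="side" else (slice(190,228),slice(278,325))
    Q=P[r].reshape(-1,3)
    for lo,hi in((.075,.14),(.11,.14),(.04,.06)):
        m=(Q[:,2]>lo)&(Q[:,2]<hi); R=Q[m]
        if len(R)<4: print(lo,len(R));continue
        mu=R[:,:2].mean(0);w,V=np.linalg.eigh(np.cov((R[:,:2]-mu).T))
        pr=(R[:,:2]-mu)@V; print(lo,len(R),mu.round(4),"n",V[:,0].round(3),"ext",np.ptp(pr,0).round(4),"z",R[:,2].min().round(4),R[:,2].max().round(4),"x",R[:,0].min().round(3),R[:,0].max().round(3),"y",R[:,1].min().round(3),R[:,1].max().round(3))
E
```

```text
side
0.075 278 [ 0.5597 -0.0356] n [-0.709 -0.705] ext [0.0471 0.0785] z 0.0753 0.1285 x 0.542 0.618 y -0.073 -0.017
0.11 152 [ 0.5592 -0.0397] n [-0.868 -0.497] ext [0.0159 0.062 ] z 0.1101 0.1285 x 0.542 0.58 y -0.073 -0.017
0.04 79 [ 0.5572 -0.0403] n [-0.115 -0.993] ext [0.0199 0.0859] z 0.0401 0.0588 x 0.535 0.619 y -0.057 -0.032
top
0.075 203 [ 0.5594 -0.0485] n [-0.879 -0.476] ext [0.0157 0.0594] z 0.0774 0.1318 x 0.541 0.58 y -0.077 -0.021
0.11 177 [ 0.5603 -0.0488] n [-0.877 -0.481] ext [0.0156 0.0593] z 0.1104 0.1318 x 0.542 0.58 y -0.076 -0.021
0.04 43 [ 0.546 -0.049] n [-0.568 -0.823] ext [0.0144 0.0299] z 0.0402 0.0592 x 0.534 0.558 y -0.06 -0.039
```

View pics/crop.png

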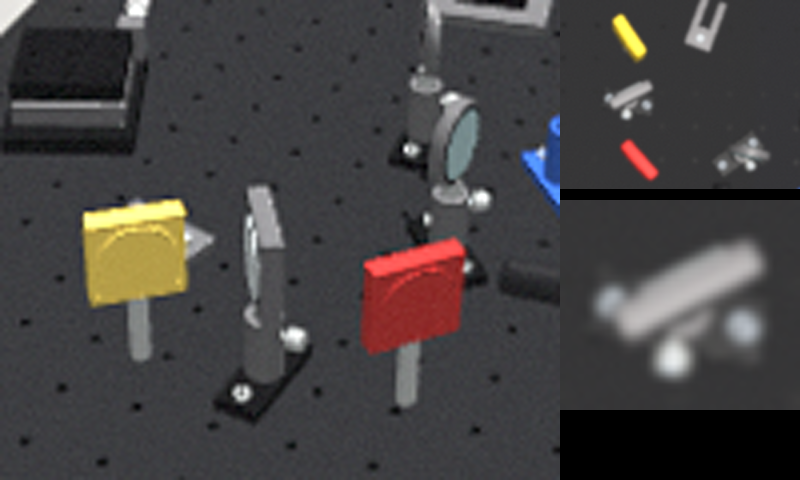

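The crop confirms the choice: grey plate, with the glass looking left in the side view (world +x,+y, heading about 29°) and the thumbscrew behind it. The yellow and red plates are decoys. Top z is about 0.128, which matches 17.5+110 mm. Next I measure the camera tube.

```bash
python3 - <<'E'
from h import *
C=[]
for n in("side","top"):
    P=cloud(n,np.load(n+"0.npy")); 
    r=(slice(140,265),slice(90,215)) if n=="side" else (slice(55,180),slice(140,245))
    Q=P[r].reshape(-1,3); Q=Q[(Q[:,2]>.17)&(Q[:,2]<.5)&(Q[:,0]<1.1)]
    print(n,len(Q),Q.min(0).round(3),Q.max(0).round(3)); C.append(Q)
    top=Q[(Q[:,2]>.345)&(Q[:,2]<.37)]
    for lo in np.arange(.46,.86,.02):
        m=(Q[:,0]>=lo)&(Q[:,0]<lo+.02); R=Q[m]
        if len(R)>3: print(round(lo,2),len(R),"y",np.percentile(R[:,1],[2,50,98]).round(3),"z",np.percentile(R[:,2],[2,50,98]).round(3))
np.save("cs.npy",C[0]);np.save("ct.npy",C[1])
# stand base
for n in("side","top"):
    P=cloud(n,np.load(n+"0.npy")); m=(P[...,2]>.006)&(P[...,2]<.03)
    Q=P[m]; Q=Q[(Q[:,0]>.5)&(Q[:,0]<.9)&(Q[:,1]>.05)&(Q[:,1]<.4)]
    if len(Q)>20:
        rect=cv2.minAreaRect(Q[:,:2].astype(np.float32)); print(n,"base",len(Q),np.round(rect[0],3),np.round(rect[1],3),rect[2],Q[:,2].mean())
o=cv2.resize(cv2.imread("pics/side0.png")[140:350,80:240],None,fx=2.8,fy=2.8,interpolation=2)
b=cv2.resize(cv2.imread("pics/top0.png")[55:185,140:255],None,fx=2.9,fy=2.9,interpolation=2)
w=np.zeros((600,800,3),np.uint8);w[:o.shape[0],:o.shape[1]]=o;w[:b.shape[0],450:450+b.shape[1]]=b
cv2.imwrite("pics/cam.png",w)
E
```

```text
side 5537 [0.614 0.131 0.181] [0.811 0.258 0.36 ]
0.6 178 y [0.189 0.207 0.223] z [0.239 0.258 0.274]
0.62 470 y [0.193 0.227 0.241] z [0.23  0.261 0.279]
0.64 387 y [0.188 0.215 0.242] z [0.224 0.27  0.283]
0.66 340 y [0.178 0.209 0.224] z [0.25  0.281 0.293]
0.68 371 y [0.164 0.201 0.214] z [0.264 0.293 0.307]
0.7 473 y [0.158 0.193 0.21 ] z [0.275 0.306 0.316]
0.72 1544 y [0.166 0.236 0.255] z [0.194 0.297 0.356]
0.74 1009 y [0.149 0.245 0.257] z [0.198 0.314 0.359]
0.76 408 y [0.139 0.175 0.248] z [0.29  0.331 0.341]
0.78 326 y [0.136 0.172 0.229] z [0.296 0.339 0.346]
0.8 31 y [0.164 0.17  0.172] z [0.319 0.33  0.345]
top 3594 [0.614 0.123 0.171] [0.817 0.254 0.362]
0.6 79 y [0.183 0.2   0.219] z [0.245 0.267 0.277]
0.62 266 y [0.179 0.204 0.235] z [0.243 0.27  0.28 ]
0.64 286 y [0.178 0.199 0.234] z [0.234 0.272 0.284]
0.66 250 y [0.171 0.19  0.218] z [0.266 0.282 0.295]
0.68 271 y [0.16  0.181 0.208] z [0.275 0.294 0.308]
0.7 350 y [0.15  0.174 0.204] z [0.276 0.309 0.317]
0.72 719 y [0.146 0.215 0.247] z [0.191 0.312 0.357]
0.74 561 y [0.139 0.18  0.249] z [0.293 0.324 0.36 ]
0.76 392 y [0.132 0.157 0.227] z [0.296 0.333 0.342]
0.78 349 y [0.125 0.154 0.223] z [0.299 0.34  0.347]
0.8 71 y [0.124 0.144 0.166] z [0.309 0.332 0.345]
side base 3101 [0.741 0.193] [0.131 0.153] 68.78275299072266 0.013405663760672978
top base 1978 [0.684 0.23 ] [0.336 0.37 ] 85.62741088867188 0.013003296285013595
```

View pics/cam.png

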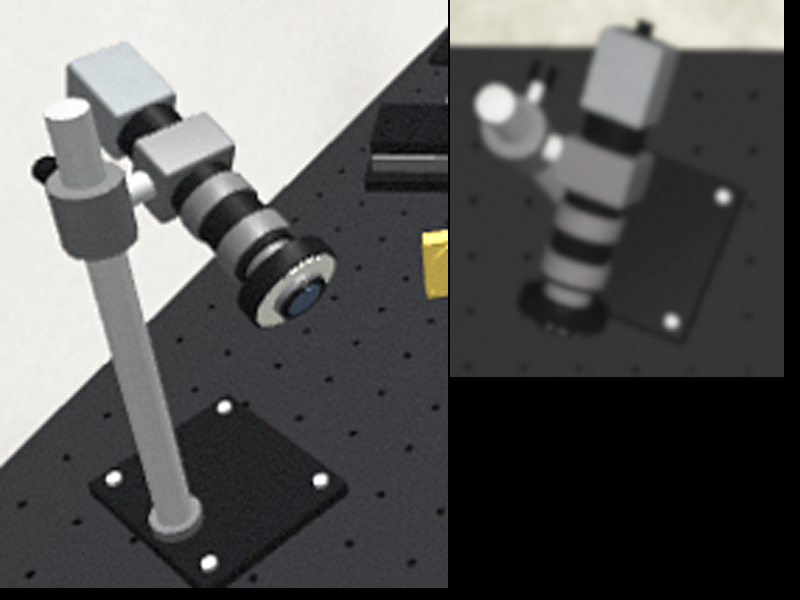

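```bash
python3 - <<'E'
from h import *
from scipy.optimize import least_squares
S=np.load("cs.npy");T=np.load("ct.npy")
# front disc: RANSAC plane on side points x<.665
F=S[(S[:,0]<.665)&(S[:,2]>.2)]
rng=np.random.default_rng(0);best=0
for _ in range(3000):
    p=F[rng.choice(len(F),3,0)];n=np.cross(p[1]-p[0],p[2]-p[0]);l=np.linalg.norm(n)
    if l<1e-4: continue
    n/=l
    if n[0]<0:n=-n
    if abs(np.degrees(np.arctan2(n[1],n[0]))+21)>15 or n[2]<0: continue
    i=abs((F-p[0])@n)<.0015
    if i.sum()>best:best=i.sum();I=i
D=F[I];c=D.mean(0);n=np.linalg.svd(D-c)[2][2];n*=np.sign(n[0])
print("front",best,len(F),"n",n.round(3),"head",np.degrees(np.arctan2(n[1],n[0])),"tilt",np.degrees(np.arcsin(n[2])))
y=np.cross([0,0,1],n);y/=np.linalg.norm(y);z=np.cross(n,y)
uv=np.c_[(D-c)@y,(D-c)@z]; (cx,cy),r=cv2.minEnclosingCircle(uv.astype(np.float32))
print("circle r",r,"lens",(c+cx*y+cy*z).round(4))
# column: z .19-.355 in side, vertical cylinder r=12.5 (below collar)
for nm,Q in(("side",np.load("side0.npy")),("top",np.load("top0.npy"))):
    P=cloud(nm,Q).reshape(-1,3)
    for lo,hi in((.05,.25),(.345,.37)):
        m=(P[:,2]>lo)&(P[:,2]<hi)&(P[:,0]>.69)&(P[:,0]<.78)&(P[:,1]>.205)&(P[:,1]<.29);R=P[m]
        if len(R)<8: continue
        f=lambda q:np.hypot(R[:,0]-q[0],R[:,1]-q[1])-.0125
        s=least_squares(f,R[:,:2].mean(0)+[0.005,-.01],loss="soft_l1",f_scale=.002)
        print(nm,"column",lo,len(R),s.x.round(4),R[:,:2].mean(0).round(4),R[:,2].max().round(3))
# cylinder axis of tube parts between ring and block, both views
h=np.radians(-21.2);hx=np.array([np.cos(h),np.sin(h),0])
for nm,Q in(("side",S),("top",T)):
    R=Q[(Q[:,0]>.655)&(Q[:,0]<.70)&(Q[:,2]>.24)&(Q[:,1]<.225)]
    def f(q):
        t,hh=q[2],q[3];a=np.array([np.cos(t)*np.cos(hh),np.cos(t)*np.sin(hh),np.sin(t)])
        d=R-np.array([.68,q[0],q[1]]);return np.linalg.norm(np.cross(d,a),axis=1)-q[4]
    s=least_squares(lambda q:np.r_[f(q),(q[3]-h)*.3],[.185,.27,.4,h,.02],loss="soft_l1",f_scale=.002)
    print(nm,"tube",len(R),s.x.round(4),"tilt",np.degrees(s.x[2]),"head",np.degrees(s.x[3]),"rms",f(s.x).std())
E
```

```text
front 259 1118 n [ 0.856 -0.34   0.388] head -21.671207463157323 tilt 22.836091863604533
circle r 0.03250584751367569 lens [0.6292 0.2159 0.2455]
side column 0.05 1194 [0.7474 0.2346] [0.7403 0.2416] 0.25
side column 0.345 215 [0.7474 0.2344] [0.7427 0.2391] 0.36
top column 0.05 62 [0.7468 0.2333] [0.7356 0.2314] 0.243
top column 0.345 165 [0.7474 0.2334] [0.7446 0.2319] 0.362
side tube 798 [ 0.1937  0.2684  0.4384 -0.3785  0.022 ] tilt 25.116828009464665 head -21.688578100734517 rms 0.0022110624851397953
top tube 579 [ 0.1927  0.2685  0.4376 -0.3991  0.0218] tilt 25.07502825872929 head -22.867580440882822 rms 0.002654713001130757
```

Results:
- **Lens front:** about (0.629, 0.216, 0.2455).
- **Camera tilt:** 22.5°. The disc plane gives 22.8°, the lens height 21.8° and the tube axis 22.4°.
- **Camera heading:** about -22°.
- **Plate:** middle at (0.560, -0.049, 0.0975), heading 28.7°.

The tool cannot tilt. So I'll pinch the plate by its side edges and pivot the mirror in the pads by pressing its foot against its own fixed holder. First I turn to line up with the plate and move across above it.

```bash
python3 -m handwheel '[[[0,0,0,-1],[0,0,0,-1],[0,0,0,-1],[0,0,0,-1],[0,0,0,-1],[0,0,0,-1],[0,0,0,-1],[0,0,0,-1],[0,-0.5,0,-0.1],[0,-1,0,0],[0,-1,0,0],[0,-1,0,0],[0,-1,0,0],[0,-1,0,0],[0,-1,0,0],[0,-1,0,0],[0,-1,0,0],[0,-1,0,0],[0,-1,0,0],[0,-1,0,0]]]' 85
python3 -m handwheel '[[[0,-1,0,0],[0,-1,0,0],[0,-1,0,0],[0,-1,0,0],[0,-1,0,0],[0,-1,0,0],[0,-1,0,0],[0,-1,0,0],[0,-1,0,0],[0,-1,0,0],[0,-1,0,0],[0,-1,0,0],[0,-1,0,0],[0,-1,0,0],[0,-1,0,0],[0,-0.5,0,0],[0,0,0,0],[0,0,0,0]]]'
```

```text
t: 2.6
tcp_pos: [0.3516, 0.333, 0.2312]
tool_rot: [-0.246, 0.969, -0.0, -0.0]
force: [-0.3, 0.1, 0.8]
finger_gap: 0.993
gripper_force: 0.0
t: 4.85
tcp_pos: [0.5359, -0.0052, 0.2311]
tool_rot: [-0.247, 0.969, 0.0, -0.0]
force: [0.4, 1.0, 0.2]
finger_gap: 0.993
gripper_force: 0.0
```

```bash
python3 -m handwheel '[[[0,-1,0,0],[0,-1,0,0],[0,0,0.5,0],[0,0,1,0],[0,0,1,0],[0,0,1,0],[0,0,0.5,0],[0,0,0.5,0],[0,0,0.5,0],[0,0,0.5,0],[0,0,0.5,0],[0,0,0,0],[0,0,0,0]]]' 85
python3 - <<'E'
from h import *
p,d=snapshot("side");cv2.imwrite("pics/s1.png",cv2.resize(cv2.cvtColor(p,cv2.COLOR_RGB2BGR)[130:310,180:400],None,fx=3.3,fy=3.3,interpolation=2))
E
```

```text
t: 6.48
tcp_pos: [0.5609, -0.0498, 0.0815]
tool_rot: [-0.247, 0.969, -0.0, 0.0]
force: [0.6, -0.4, -0.5]
finger_gap: 0.994
gripper_force: 0.0
```

View pics/s1.png

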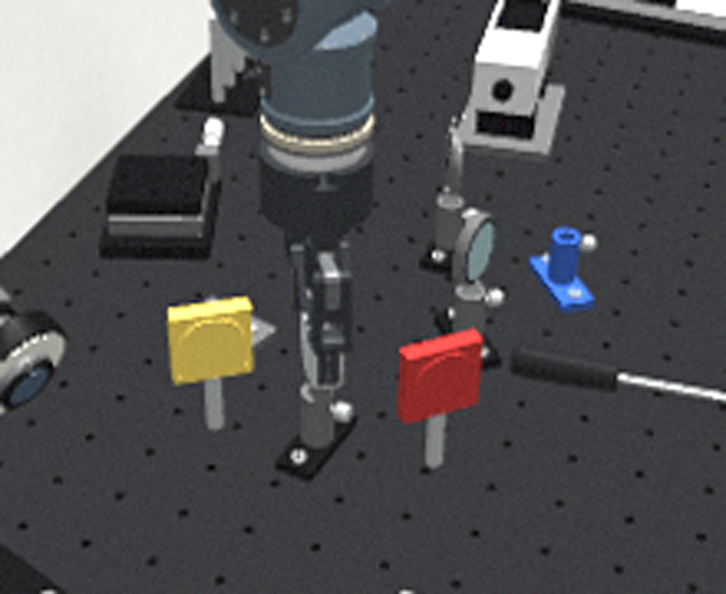

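The fingers (crop, around 325,320) straddle the plate without touching it. The lens and red decoy are clear. Now I close and lift 10 mm to test the grip.

```bash
python3 -m handwheel '[[[0,0,0,0],[0,0,0,0],[0,0,0,0],[0,0,0,0],[0,0,0,0],[0,0,0,0],[0,0,0,0],[0,0,0,0]]]' 45 50
python3 -m handwheel '[[[0,0,-0.2,0],[0,0,-0.2,0],[0,0,0,0],[0,0,0,0]]]'
```

```text
t: 7.52
tcp_pos: [0.5607, -0.0494, 0.0821]
tool_rot: [-0.247, 0.969, 0.0, 0.0]
force: [-1.9, 2.2, 5.9]
finger_gap: 0.694
gripper_force: 52.9
t: 8.02
tcp_pos: [0.5606, -0.0498, 0.0912]
tool_rot: [-0.247, 0.969, -0.0, 0.0]
force: [-0.4, -1.1, -2.1]
finger_gap: 0.694
gripper_force: 53.6
```

The grip is firm at 59 mm. I can tilt the mirror against its own tube once it is turned to the goal heading. First I check where the red and yellow decoys would be in that frame.

```bash
python3 - <<'E'
from h import *
im=cv2.cvtColor(cv2.imread("pics/top0.png"),cv2.COLOR_BGR2HSV);P=cloud("top",np.load("top0.npy"))
h=np.radians(-22);R=np.array([[np.cos(h),np.sin(h)],[-np.sin(h),np.cos(h)]])
for nm,lo,hi in(("yellow",20,35),("red",0,8)):
    m=(im[...,0]>=lo)&(im[...,0]<=hi)&(im[...,1]>120); m[:150]=0;m[260:]=0;m[:,:280]=0;m[:,330:]=0
    Q=P[m]; Q=Q[Q[:,2]>.06]
    b=cv2.boxPoints(cv2.minAreaRect(Q[:,:2].astype(np.float32)))
    print(nm,len(Q),np.percentile(Q[:,2],[5,50,99]).round(3),((b-[.5603,-.0488])@R.T).round(3).tolist(), b.round(3).tolist())
E
python3 -m handwheel '[[[0,0,-0.4,0],[0,0,-0.4,0],[0,0,-0.4,0],[0,0,-0.4,0],[0,0,-0.4,0],[0,0,-0.4,0],[0,0,0,0],[0,0,0,0]]]'
```

```text
yellow 220 [0.073 0.108 0.116] [[-0.1, -0.05], [0.107, 0.02], [0.092, 0.062], [-0.115, -0.008]] [[0.4480000138282776, -0.057999998331069946], [0.6669999957084656, -0.07000000029802322], [0.6690000295639038, -0.026000000536441803], [0.45100000500679016, -0.013000000268220901]]
red 185 [0.089 0.108 0.114] [[-0.09, -0.076], [-0.046, -0.06], [-0.07, 0.008], [-0.115, -0.008]] [[0.4480000138282776, -0.08500000089406967], [0.4950000047683716, -0.08699999749660492], [0.49799999594688416, -0.014999999664723873], [0.45100000500679016, -0.013000000268220901]]
t: 9.02
tcp_pos: [0.5604, -0.0496, 0.1512]
tool_rot: [-0.247, 0.969, 0.0, -0.0]
force: [-0.3, -0.1, -1.1]
finger_gap: 0.699
gripper_force: 54.0
```

Post is out, with the foot at about 0.087. I turn to the goal heading, step 30 mm in front of the tube, lower, and then press back against it.

```bash
python3 -m handwheel '[[[0,0,0,1],[0,0,0,1],[0,0,0,1],[0,0,0,1],[0,0,0,1],[0,0,0,1],[0,0,0,1],[0,0,0,1],[0,0,0,0.45],[-0.6,0,0,0],[-0.6,0,0,0],[0,0,0.5,0],[0,0,0.5,0],[0,0,0.5,0],[0,0,0.36,0],[0,0,0,0],[0,0,0,0]]]'
python3 -m handwheel '[[[0.3,0,0,0],[0.2,0,0,0],[0.2,0,0,0],[0.2,0,0,0],[0.2,0,0,0],[0,0,0,0]]]'
python3 -m handwheel '[[[0.2,0,0,0],[0.2,0,0,0],[0.2,0,0,0],[0,0,0,0]]]'
python3 - <<'E'
from h import *
p,d=snapshot("side");np.save("s2.npy",d);cv2.imwrite("pics/s2.png",cv2.resize(cv2.cvtColor(p,cv2.COLOR_RGB2BGR)[150:300,190:370],None,fx=4,fy=4,interpolation=2))
E
```

```text
t: 11.15
tcp_pos: [0.5887, -0.061, 0.105]
tool_rot: [0.192, 0.981, -0.0, 0.0]
force: [0.4, -0.2, -2.4]
finger_gap: 0.694
gripper_force: 54.0
t: 11.9
tcp_pos: [0.5676, -0.0517, 0.1063]
tool_rot: [0.192, 0.981, -0.0, 0.006]
force: [6.5, -0.9, -3.0]
finger_gap: 0.698
gripper_force: 54.8
t: 12.4
tcp_pos: [0.5541, -0.0466, 0.1068]
tool_rot: [0.192, 0.981, -0.001, 0.006]
force: [6.2, -2.8, 1.5]
finger_gap: 0.696
gripper_force: 56.2
```

View pics/s2.png

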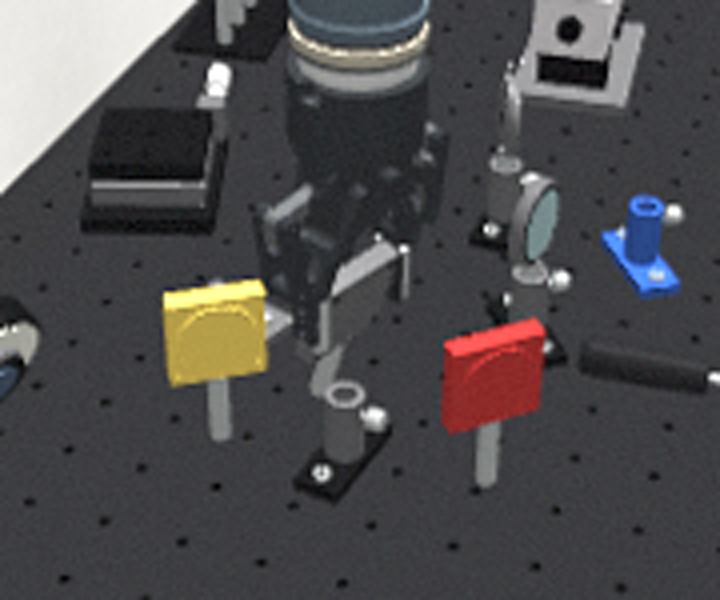

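The view shows the post foot against the tube's front (crop 330,380) and the plate tilting in the pads (355,290). Pivoting works at about 6 N, so I measure the tilt by fitting a plane to the plate's back.

```bash
cat > tilt.py <<'E'
from h import *
def tilt(d,box):
    P=cloud("side",d)[box[0]:box[1],box[2]:box[3]].reshape(-1,3)
    s=sense();c=s["tcp_pos"];P=P[(np.linalg.norm(P[:,:2]-c[:2],axis=1)<.045)&(P[:,2]>c[2]-.02)&(P[:,2]<c[2]+.06)]
    rng=np.random.default_rng(0);best=0
    for _ in range(4000):
        p=P[rng.choice(len(P),3,0)];n=np.cross(p[1]-p[0],p[2]-p[0]);l=np.linalg.norm(n)
        if l<2e-4: continue
        n/=l;n*=np.sign(n[0])
        if abs(np.degrees(np.arctan2(n[1],n[0]))+22)>15 or abs(n[2])>.6: continue
        i=abs((P-p[0])@n)<.0015
        if i.sum()>best: best=i.sum();I=i
    D=P[I];m=D.mean(0);n=np.linalg.svd(D-m)[2][2];n*=np.sign(n[0])
    print("n",len(P),best,"head",np.degrees(np.arctan2(n[1],n[0])).round(1),"tilt",np.degrees(np.arcsin(n[2])).round(1),"mean",m.round(4),"tcp",c.round(4),"z",D[:,2].min().round(3),D[:,2].max().round(3))
    return D,n
E
python3 - <<'E'
from tilt import *
tilt(np.load("s2.npy"),(205,245,262,296))
E
```

```text
n 554 274 head -22.2 tilt 16.1 mean [ 0.5512 -0.045   0.1284] tcp [ 0.554  -0.0465  0.1068] z 0.088 0.162
```

```bash
python3 -m handwheel '[[[0.15,0,0,0],[0.15,0,0,0],[0.15,0,0,0],[0,0,0,0],[0,0,0,0]]]'
python3 -m handwheel '[[[-0.4,0,0,0],[-0.4,0,0,0],[0,0,-0.5,0],[0,0,-1,0],[0,0,-1,0],[0,0,0,0],[0,0,0,0],[0,0,0,0]]]'
python3 - <<'E'
from tilt import *
p,d=snapshot("side");np.save("s3.npy",d)
q=proj("side",sense()["tcp_pos"]+[0,0,.02])[0];print(q)
u,v=q.astype(int)
D,n=tilt(d,(v-35,v+40,u-35,u+35))
cv2.imwrite("pics/s3.png",cv2.resize(cv2.cvtColor(p,cv2.COLOR_RGB2BGR)[v-60:v+75,u-80:u+80],None,fx=4,fy=4,interpolation=2))
E
```

```text
t: 13.08
tcp_pos: [0.5438, -0.0424, 0.1069]
tool_rot: [0.192, 0.981, -0.001, 0.006]
force: [5.8, -2.6, 1.5]
finger_gap: 0.7
gripper_force: 56.6
t: 14.08
tcp_pos: [0.5561, -0.048, 0.1662]
tool_rot: [0.192, 0.981, 0.0, -0.001]
force: [0.5, 0.3, -1.6]
finger_gap: 0.695
gripper_force: 56.5
[277.89645007 202.10022559]
n 589 255 head -23.1 tilt 20.9 mean [ 0.5556 -0.0457  0.187 ] tcp [ 0.5563 -0.0481  0.1662] z 0.147 0.218
```

View pics/s3.png

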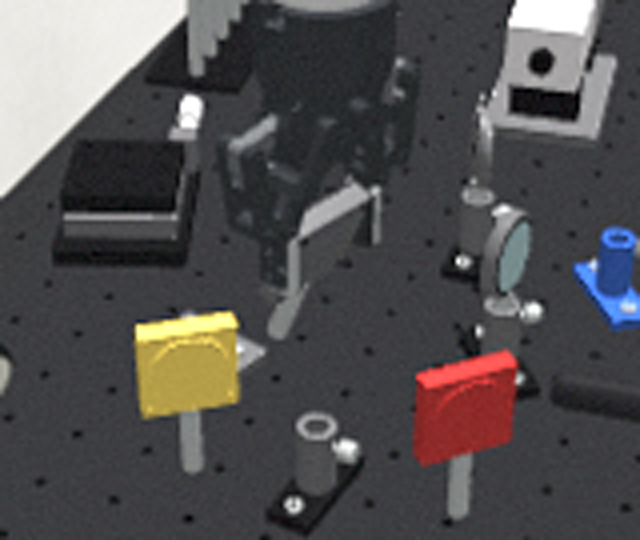

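Tilt is 20.9° and heading -23°, against the wanted 22.5° and -22°. That is well within tolerance, so I carry it to the camera: up first, back from the camera, then sideways in front of it.

```bash
python3 -m handwheel '[[[0,0,-0.5,0],[0,0,-0.38,0],[0.9,0,0,0],[0.9,0,0,0],[0.9,0,0,0],[0.9,0,0,0],[0.9,0,0,0],[0.9,0,0,0],[0,0.9,0,0],[0,0.9,0,0],[0,0.9,0,0],[0,0.9,0,0],[0,0.9,0,0],[0,0.9,0,0],[0,0.9,0,0],[0,0,0,0]]]' && python3 -m handwheel '[[[0,0.8,0,0],[0,0.8,0,0],[0,0.8,0,0],[0,0.8,0,0],[0,0.7,0,0],[0,0.5,0,0],[0,0.2,0,0],[0,0,0,0],[0,0,0,0],[0,0,0,0]]]'
python3 - <<'E'
from tilt import *
p,d=snapshot("side");np.save("s4.npy",d);pt,dt=snapshot("top");np.save("t4.npy",dt)
c=sense()["tcp_pos"];q=proj("side",c+[0,0,.02])[0];u,v=q.astype(int);qt=proj("top",c+[0,0,.02])[0].astype(int);print(q,qt)
D,n=tilt(d,(v-40,v+45,u-40,u+40))
a=cv2.resize(cv2.cvtColor(p,cv2.COLOR_RGB2BGR)[v-70:v+80,max(u-65,0):u+65],(520,600),interpolation=2)
b=cv2.resize(cv2.cvtColor(pt,cv2.COLOR_RGB2BGR)[qt[1]-75:qt[1]+45,qt[0]-35:qt[0]+35],(280,480),interpolation=2)
w=np.zeros((600,800,3),np.uint8);w[:,:520]=a;w[:480,520:]=b;cv2.imwrite("pics/s4.png",w)
E
```

```text
t: 16.12
tcp_pos: [0.4925, 0.1495, 0.1901]
tool_rot: [0.191, 0.982, 0.0, 0.001]
force: [0.1, 0.8, -1.8]
finger_gap: 0.694
gripper_force: 56.5
t: 17.38
tcp_pos: [0.5346, 0.2545, 0.1893]
tool_rot: [0.192, 0.981, -0.0, -0.0]
force: [0.8, -1.1, -1.5]
finger_gap: 0.697
gripper_force: 56.5
[226.90248558 288.65244976] [159 209]
n 1097 454 head -22.4 tilt 20.2 mean [0.5328 0.2564 0.2129] tcp [0.5347 0.2546 0.1894] z 0.174 0.243
```

View pics/s4.png

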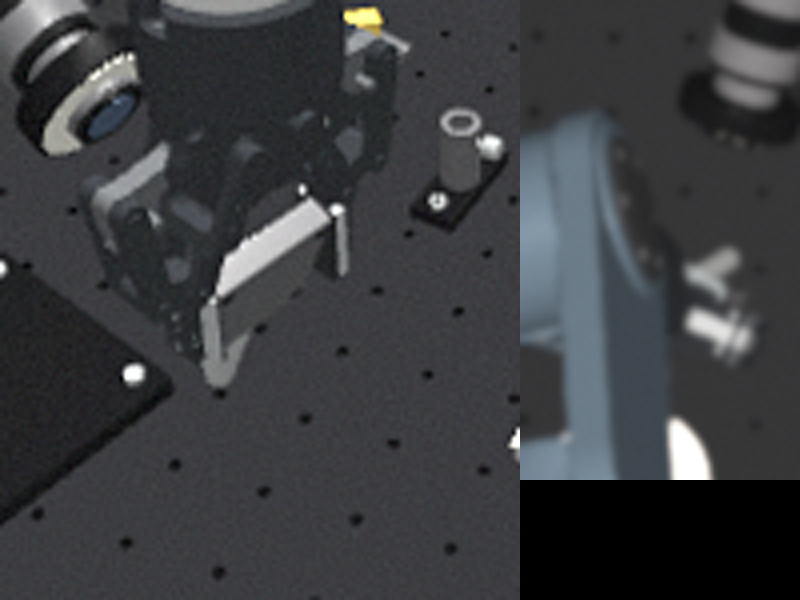

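The mirror hangs tilted in front of the lens (crop: plate back at 265,275; lens at 110,115), clear of the camera. I check the position by overlaying the predicted plate outline on the picture.

```bash
python3 - <<'E'
from tilt import *
p,_=snapshot("side");c=sense()["tcp_pos"]
t,h=np.radians(20.5),np.radians(-22.3)
n=np.array([np.cos(t)*np.cos(h),np.cos(t)*np.sin(h),np.sin(t)]);y=np.array([-np.sin(h),np.cos(h),0]);z=np.cross(n,y)
M=c+np.array([.0018,-.0008,.0155])
L=np.array([.6292,.2159,.2455]);tt,hh=np.radians(22.5),np.radians(-22)
nl=np.array([np.cos(tt)*np.cos(hh),np.cos(tt)*np.sin(hh),np.sin(tt)]);yl=np.array([-np.sin(hh),np.cos(hh),0]);zl=np.cross(nl,yl)
f=M+.0086*n-L;print("face in lens",(f@nl).round(4),(f@yl).round(4),(f@zl).round(4))
D=cloud("side",np.load("s4.npy"));
K=[(-.007,.03,.03),(-.007,-.03,.03),(-.007,-.03,-.03),(-.007,.03,-.03)];T=[(.007,.03,.03),(.007,-.03,.03)]
S=5;img=cv2.resize(cv2.cvtColor(p,cv2.COLOR_RGB2BGR),None,fx=S,fy=S,interpolation=2)
g=lambda k:((proj("side",[M+a*n+b*y+e*z for a,b,e in k])+.5)*S).astype(np.int32)
cv2.polylines(img,[g(K)],True,(0,255,0),1);cv2.polylines(img,[g(T+K[1::-1])],True,(0,255,255),1)
cv2.polylines(img,[g([(0,0,-.03),(0,0,-.08)])],False,(255,0,255),1)
cc=g(K).mean(0).astype(int);cv2.imwrite("pics/ov.png",img[cc[1]-280:cc[1]+280,cc[0]-350:cc[0]+350])
E
```

```text
face in lens -0.0994 0.0005 0.0005
```

View pics/ov.png

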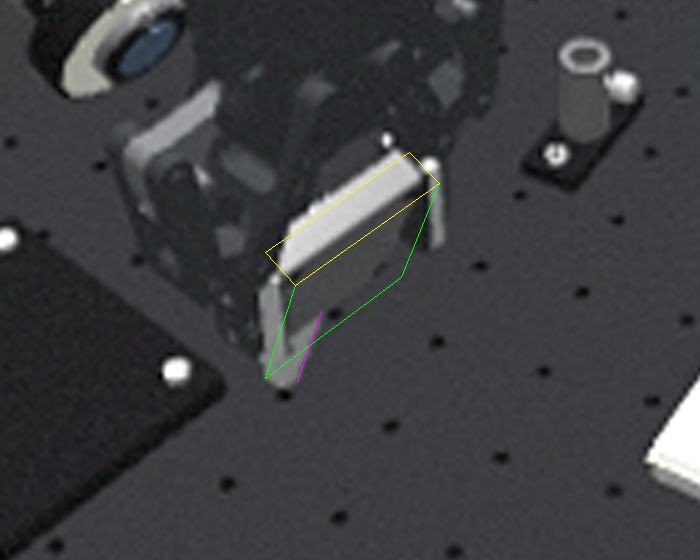

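The overlay matches to within a few mm: the actual plate corner is at (278,275) against a predicted (296,286). The plate is about 5 mm nearer the lens and 3 mm to +y, so I make that small correction, settle, and hand in.

```bash
python3 -m handwheel '[[[0.1,-0.05,0,0],[0.1,-0.05,0,0],[0,0,0,0],[0,0,0,0],[0,0,0,0],[0,0,0,0]]]' && python3 - <<'E'
from tilt import *
_,d=snapshot("side");s=sense();u,v=proj("side",s["tcp_pos"]+[0,0,.02])[0].astype(int);D,n=tilt(d,(v-40,v+45,u-40,u+40))
print(abs(s["qd"]).max(),s["gripper_force"]);print(sign_off())
E
```

```text
t: 18.27
tcp_pos: [0.5293, 0.2546, 0.1893]
tool_rot: [0.192, 0.981, -0.0, 0.0]
force: [-0.0, 0.6, -1.4]
finger_gap: 0.695
gripper_force: 56.5
n 1082 448 head -23.1 tilt 20.6 mean [0.5274 0.2567 0.2129] tcp [0.5293 0.2546 0.1893] z 0.173 0.243
0.001381251482519033 56.45465075969696
the job is handed in; nothing more can be done
None
```

I handed the job in at about 18 s with the mirror held still, about 100 mm in front of the lens, on its axis to within a few mm by my camera measurements, tilt 20.6° against about 22.5° for the camera, post down; no verdict came back.

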